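# Hang the utensil caddy on the rail and slide it to its clip

### The job

Pick up the steel utensil caddy and hook it over the round rail on the empty stretch, a good hand's width (about 10 cm) away from the black spring clip on the side away from the ladle, and let go of it so that it hangs freely. Then slide it along the rail, without taking it off again, until it hangs centred on the clip, and leave it hanging there still and straight. Do not knock or shift the other things on the counter.

Things in the scene. Friction and masses are not known exactly. Their poses are not given: they have to be found in the camera images.
- caddy: The caddy: bare steel open pocket 56 (x) x 80 (y) x 60 mm high, standing upright, about 0.28 kg. From its -x rim a 44 mm wide neck (inner face x = -10) rises to a hook whose roof has its underside at z = 130, top at 134 mm. Origin: centre of the pocket's underside; z up. It hangs with the neck on the robot's side, its y along the rail. See also its two points.
- caddy_seat (a point): Where the rail's axis lies when the caddy hangs: 124 mm above its origin, 6 mm under the hook's roof; axes as the caddy's. The hook's lip (inner face x = +10 mm, flared to +20 at its end) comes down to 107 mm above the origin. The hook is open to +x between lip end (107) and pocket rim (60): the rail enters there, then the caddy is lowered until the roof rests on the rail.
- caddy_grip (a point): Point for the TCP in the black grip block that stands on the hook's roof: 158 mm above the caddy's origin. The block is 12 (x) x 32 (y) mm and reaches from 134 to 168 mm above the origin; it can be grasped from above across y or x, or pushed on its side.
- rail: Fixed rail stand: level round steel bar, 12 mm thick, 440 mm long along y, axis 200 mm above the counter, between 16 mm posts (212 mm high) at y = -220 and +220. A flat strip runs 55 to 59 mm behind the bar (+x), 160 to 190 mm above the counter. A fixed ladle hangs at y = -214 to -160 mm. Origin: on the counter under the bar's middle; x across it, away from the robot.
- rail_mid (a point): The middle of the rail bar, on its axis, 200 mm above the counter. Its axes are the rail's.
- mark: Black spring clip fixed on the flat strip behind the rail, 16 mm wide along y, pointed tip up to 234 mm above the counter, short pin towards the bar (ends 36 mm from the bar's axis). Its origin is on the counter under the bar, axes as the rail's: the caddy is at the clip when its centre is at y = 0 of this frame.
- mark_tip (a point): The tip of the clip's point, at x = +60, y = 0, z = 232 mm of the clip's frame.
- tape: Bystander: roll of grey tape lying flat, 104 mm diameter, 46 mm high. Origin: centre of underside.
- pad: Bystander: block of order paper 100 x 140 x 14 mm. Origin: centre of underside.
- sauce: Bystander: white sauce bottle, 54 mm diameter, 180 mm high. Origin: centre of underside.
- shaker: Bystander: glass shaker, 44 mm diameter, 85 mm high. Origin: centre of underside.
- tub: Bystander: white plastic tub, 104 mm diameter, 130 mm high. Origin: centre of underside.
- pens: Bystander: dark steel cup with pens, 76 mm diameter, 130 mm high over all. Origin: centre of underside.
- napkins: Bystander: stack of napkins 125 x 125 x 35 mm. Origin: centre of underside.

How it is judged:
By the outcome, as a careful person would: the job done as asked, in the order asked, and still so for the second after the job is handed in, with the robot touching nothing.
It also fails if it takes over 58 s, if anything falls off the work surface, if the arm or the gripper's body presses on something with over 40 N, if the wrist force passes 120 N, or if a joint passes its speed limit or range.

### The arm

A 7-joint arm with a two-finger parallel gripper is mounted at the origin on the work surface. World frame = base frame: x ahead of the robot, y to its left, z up, the work surface at z = 0. Lengths are in m, angles in rad, forces in N, time in s.
With the tool pointing down it reaches from about 0.4 to 0.85 m from the base axis. Payload 10.4 kg.
Tool frame: the origin (TCP) lies between the finger pads, 19 mm behind the fingertips; this is the grasp point; z points along the fingers, y is the line along which they close (so a half turn about z gives the same grasp; the last joint's range is limited). The gripper opens to 87 mm and grips with 3 to 60 N. Pads are 19 mm wide; open, the fingers measure 117 mm over their backs; the gripper's body (75 mm by 190 mm) begins 51 mm behind the grasp point.
Start: joints at [-1.286, 0.332, -0.065, 1.46, 0.022, 1.35, -0.088], TCP at [0.189, 0.596, 0.241] pointing down, gripper open.
Joint ranges: [-2.6, 2.6], [-0.5, 2.12], [-1.47, 1.34], [0.16, 2.42], [-1.27, 4.41], [0.06, 2.06], [-2.6, 2.6]. Speed limits (rad/s): [2.22, 2.22, 2.79, 2.79, 3.14, 3.14, 3.14].

### API

Orientations are given as a unit quaternion [x, y, z, w].
In Python, from bench import status, camera, order gives the robot as it stands.
- The arm moves only by the tool jog_arm, never from a script. Its argument "plan" is a list of rows, each a list of 7 numbers: the turn, a rotation vector about the tool's x, y, z in rad, then the shift along the tool's x, y, z in mm, then the opening, from -1 (shut) to 1 (fully open). A call has 1 to 12 rows; each row is the pose to reach, as a shift and turn from the pose commanded when the call began, along the tool's axes at that moment; what a row does not reach only later rows make up. A row lasts 1/10 s, in which the tool goes at most 50 mm and 8.59 degrees, less where a joint would pass 70% of its speed; a pose out of reach is approached as far as the arm can. A call with a gripper value outside its range is refused whole. The fingers move at their own pace and stop on an object; "squeeze" is the grip in N (left out, the last holds). Time passes only in rows, so rows that repeat a pose let the fingers close. It gives the time, the measured TCP pose, the force, the opening and the grip force at its end, in the units of the state.
- status.read_state(): the state, without advancing time (a new reading comes with each control period).
- camera(name): name is "scene" or "top" or "wrist"; returns a dict with "image" (480x640x3 uint8, red, green, blue), "z_map" (480x640 float32, m along the optical axis (not along the pixel's ray), 0 where there is no reading), "fx", "fy", "cx", "cy" (pixels), "world_from_camera" (4x4, takes a point from camera to world coordinates); the wrist camera has in their place "mount" (4x4, takes a point from camera to tool coordinates, whose origin is the TCP and whose axes are the flange's). Camera axes: x right, y down, z forward; pixel columns grow to the right and rows downward; lengths in m; the calibration is good to about 2 mm. A picture is of the moment at which its call begins: read the wrist's pose just before it.
- order.close_job(): hands the job in; it is judged then, once.
The state is a dict: "time": time; "joint_positions": joint angles; "joint_vel": joint speeds; "joint_torque": joint torques, N m; "ee_pos": TCP position; "eef_rot": TCP orientation; "ft_force": force on the tool from outside, world axes, zero at the start; "torque": the same for the moment, N m; "width": finger opening in m; "grip_force": force on a finger pad.
Only numpy, scipy, OpenCV 4.12 (cv2) and the standard library are available. Lean on these libraries where they do the work, as an engineer would, in place of code of your own. Each camera call takes 0.05 s, during which the arm holds its last target. There are 200 camera calls.

## Working session

There is one attempt and no reset: what is moved stays moved. The work goes in short steps, Python scripts to look and compute and a tool call to move; the robot and the scene stay as the last step left them, time stands still between calls to the robot, and variables do not carry over. Pictures are saved under pics/ and viewed, at most 10 in all, crops included, and the job is handed in when it is done.

Besides the shell and the picture viewer there is one more tool, called after ">>>" as name([rows], argument=value, ...), one row to a line, values as JSON. jog_arm: Moves the arm, as the interface text tells. Its arguments: {"type":"object","properties":{"plan":{"type":"array"},"squeeze":{"type":"number"}},"required":["plan"]}

```bash
ls; mkdir -p pics
cat > h.py <<'E'
import numpy as np,cv2
from bench import status,camera,order
from scipy.spatial.transform import Rotation as R
def snap(n,f=None):
    s=status.read_state(); c=camera(n)
    if 'mount' in c:
        T=np.eye(4);T[:3,:3]=R.from_quat(s['eef_rot']).as_matrix();T[:3,3]=s['ee_pos'];c['T']=T@c['mount']
    else: c['T']=c['world_from_camera']
    if f: cv2.imwrite('pics/'+f,c['image'][:,:,::-1])
    return c
def cloud(c):
    z=c['z_map'];v,u=np.mgrid[:480,:640]
    P=np.stack([(u-c['cx'])/c['fx']*z,(v-c['cy'])/c['fy']*z,z],-1)
    W=P@c['T'][:3,:3].T+c['T'][:3,3];W[z==0]=np.nan
    return W
E
python3 - <<'E'
from h import *
for n in('scene','top'):
    c=snap(n,n+'0.png');np.save(n+'.npy',cloud(c));print(n,c['fx'],c['T'].round(3).tolist())
s=status.read_state();print(s['time'],s['ee_pos'],s['eef_rot'])
E
```

```text
pics
scene 558.4615432921753 [[0.858, 0.349, -0.377, 1.058], [0.513, -0.562, 0.648, -0.781], [0.015, -0.75, -0.662, 0.95], [0.0, 0.0, 0.0, 1.0]]
top 487.9865754708797 [[-0.026, -0.988, 0.153, 0.453], [-1.0, 0.027, 0.0, -0.001], [-0.005, -0.153, -0.988, 1.127], [0.0, 0.0, 0.0, 1.0]]
0.1 [0.18926925 0.59530473 0.24054265] [ 1.53297216e-01  9.88179916e-01 -6.41904536e-04 -6.95823038e-05]
```

View pics/scene0.png

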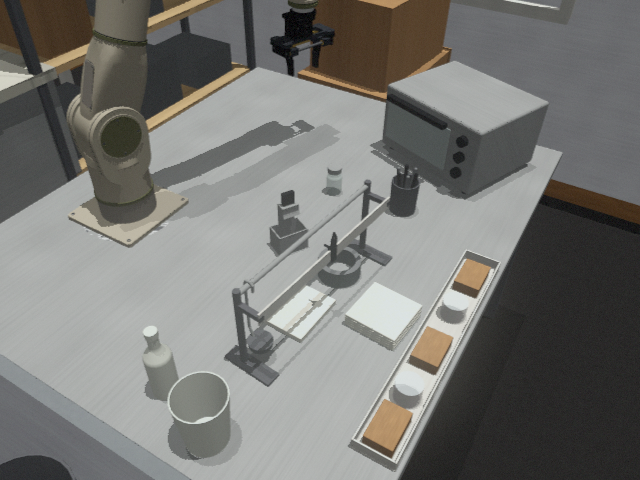

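View pics/top0.png

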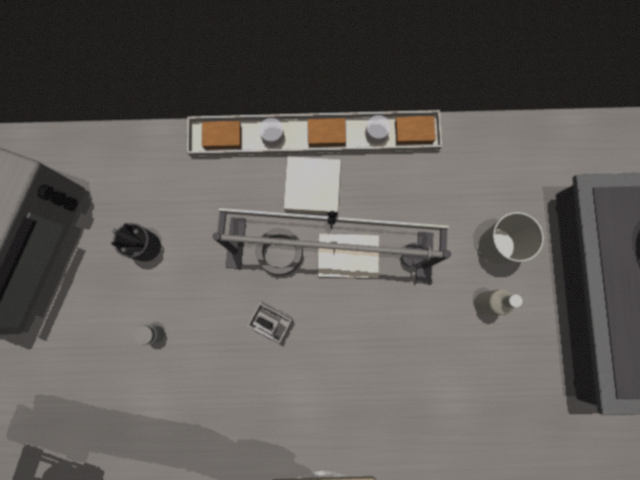

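Top view: caddy at about (270,322) with its black grip at (265,323), turned about 25°. The rail runs from (218,238) to (447,254), the clip tip is at (332,215), the ladle at (415,255). The scene view shows the same layout: caddy (288,225), clip (333,245). I'll measure from both depth maps.

Run:
```python
from h import *
np.set_printoptions(precision=4,suppress=True)
W={n:np.load(n+'.npy') for n in('top','scene')}
t=W['top']
for p in((265,323),(270,322),(332,215),(218,238),(447,254),(300,245),(390,249)): print(p,t[p[1],p[0]])
g0=t[323,265]
for n in W:
    P=W[n].reshape(-1,3);P=P[~np.isnan(P[:,0])]
    near=P[np.hypot(*(P[:,:2]-g0[:2]).T)<.08]
    for lo,hi in((.155,.19),(.122,.145),(.05,.07)):
        q=near[(near[:,2]>lo)&(near[:,2]<hi)]
        if len(q)>4:
            r=cv2.minAreaRect(q[:,:2].astype('f4')*1000);print(n,lo,len(q),q.mean(0),q[:,2].max(),np.round(r,1) if 0 else r)
    # rail: top surface
    q=P[(P[:,2]>.192)&(P[:,2]<.212)&(abs(P[:,1])<.35)&(P[:,0]>.4)&(P[:,0]<.75)]
    l=cv2.fitLine(q[:,:2].astype('f4'),cv2.DIST_HUBER,0,1e-4,1e-4).ravel();print(n,'rail',len(q),l,np.degrees(np.arctan2(l[1],l[0])),q[:,2].max(),q[:,1].min(),q[:,1].max(),'x at y0',l[2]-l[3]*l[0]/l[1])
    q=P[(P[:,2]>.213)&(P[:,2]<.24)&(abs(P[:,1])<.2)&(P[:,0]>.45)&(P[:,0]<.8)]
    print(n,'tip',len(q),np.median(q,0),q[:,2].max(),q[q[:,2].argmax()])
    # posts
    q=P[(P[:,2]>.207)&(P[:,2]<.216)&(P[:,0]>.45)&(P[:,0]<.75)&(abs(P[:,1])>.14)&(abs(P[:,1])<.35)]
    for s in(-1,1):
        z=q[q[:,1]*s>0];print('post',len(z),np.median(z,0) if len(z) else 0)
```

```text
(265, 323) [0.4512 0.1036 0.1692]
(270, 322) [0.4529 0.0948 0.1605]
(332, 215) [ 0.6539 -0.0317  0.2048]
(218, 238) [0.6134 0.1868 0.2123]
(447, 254) [ 0.5711 -0.2463  0.2123]
(300, 245) [0.5974 0.0314 0.2017]
(390, 249) [ 0.5841 -0.1398  0.2084]
top 0.155 109 [0.4532 0.1071 0.1675] 0.17381238593408632 ((453.3249206542969, 107.58059692382812), (32.046119689941406, 11.874805450439453), 60.88865661621094)
top 0.122 201 [0.4533 0.1055 0.1341] 0.14351975692947339 ((453.37530517578125, 107.53450012207031), (43.9164924621582, 28.18760871887207), 60.63338851928711)
top 0.05 263 [0.449  0.1108 0.0596] 0.06578122408848741 ((453.25146484375, 107.73097229003906), (79.93467712402344, 56.473182678222656), 61.0019416809082)
top rail 1611 [ 0.1104  0.9939  0.5902 -0.0726] 83.661026 0.21198748894838448 -0.2530772376509238 0.1986299229747425 x at y0 0.59831125
top tip 53 [ 0.6537 -0.0274  0.2173] 0.235483092990183 [ 0.6548 -0.0328  0.2355]
post 125 [ 0.5751 -0.2209  0.2104]
post 84 [0.6174 0.188  0.2103]
scene 0.155 93 [0.4571 0.104  0.1634] 0.17223150391847764 ((455.2293701171875, 105.75187683105469), (33.036407470703125, 17.8668270111084), 63.12425231933594)
scene 0.122 192 [0.4603 0.1011 0.1329] 0.1447131263419933 ((455.8775634765625, 106.25363159179688), (45.31995391845703, 34.896766662597656), 59.856266021728516)
scene 0.05 293 [0.4586 0.1031 0.0576] 0.06992153399746548 ((456.6769714355469, 106.37199401855469), (82.8680419921875, 60.776222229003906), 61.3037109375)
scene rail 1179 [ 0.1052  0.9945  0.5957 -0.0805] 83.96201 0.21198161253499337 -0.25459779963712614 0.20060548817551915 x at y0 0.604212
scene tip 46 [ 0.6594 -0.033   0.2214] 0.23349072505978552 [ 0.6595 -0.0337  0.2335]
post 94 [ 0.5785 -0.2426  0.2099]
post 26 [0.6211 0.1892 0.2101]
```

```bash
cat >> h.py <<'E'
def go(x,y,z,ang):  # world TCP target, tool y at ang deg, tool z down -> rotvec, shift mm
    s=status.read_state();Rt=R.from_quat(s['eef_rot']);a=np.radians(ang)
    Y=np.array([np.cos(a),np.sin(a),0]);Z=np.array([0,0,-1.]);X=np.cross(Y,Z)
    G=R.from_matrix(np.c_[X,Y,Z]);print('rv',(Rt.inv()*G).as_rotvec().round(4),'mm',(1000*Rt.inv().apply(np.array([x,y,z])-s['ee_pos'])).round(1),'t',s['time'])
E
python3 - <<'E'
from h import *
for n in('top','scene'):
    P=np.load(n+'.npy').reshape(-1,3);d=P[:,:2]-[.4545,.1065]
    a=np.radians(60.9);y=d@[np.cos(a),np.sin(a)];x=d@[np.sin(a),-np.cos(a)]
    m=(P[:,2]>.075)&(P[:,2]<.1)&(abs(x)<.04)&(abs(y)<.05);print(n,m.sum(),x[m].mean(),y[m].mean())
go(.44,.1065,.34,60.9)
E
```

```text
top 2 -0.012723719423926505 -0.021465052865589862
scene 55 -0.010144902169360079 -0.007576304285659921
rv [-1.300e-03  2.000e-04  2.001e-01] mm [-387.  -390.   -98.9] t 0.1
```

>>> jog_arm([
  [0,0,0.2,-387,-390,-99,1],
  [0,0,0.2,-387,-390,-99,1],
  [0,0,0.2,-387,-390,-99,1],
  [0,0,0.2,-387,-390,-99,1],
  [0,0,0.2,-387,-390,-99,1],
  [0,0,0.2,-387,-390,-99,1],
  [0,0,0.2,-387,-390,-99,1],
  [0,0,0.2,-387,-390,-99,1],
  [0,0,0.2,-387,-390,-99,1],
  [0,0,0.2,-387,-390,-99,1],
  [0,0,0.2,-387,-390,-99,1],
  [0,0,0.2,-387,-390,-99,1],
])

```text
time: 1.3
ee_pos: [0.442, 0.1011, 0.3413]
eef_rot: [0.255, 0.967, 0.0, 0.001]
ft_force: [-0.0, 1.3, 0.4]
width: 0.087
grip_force: 0.0
```

Run:
```python
from h import *
go(.44,.1065,.34,60.9)
c=snap('wrist','w1.png');np.save('w1.npy',cloud(c));print(c['T'].round(3).tolist(),c['fx'])
```

```text
rv [ 0.0011  0.0014 -0.0081] mm [4.4 3.7 1.3] t 1.3
[[0.494, 0.828, 0.264, 0.369], [0.869, -0.471, -0.15, 0.143], [0.0, 0.304, -0.953, 0.485], [0.0, 0.0, 0.0, 1.0]] 333.28675969217534
```

View pics/w1.png

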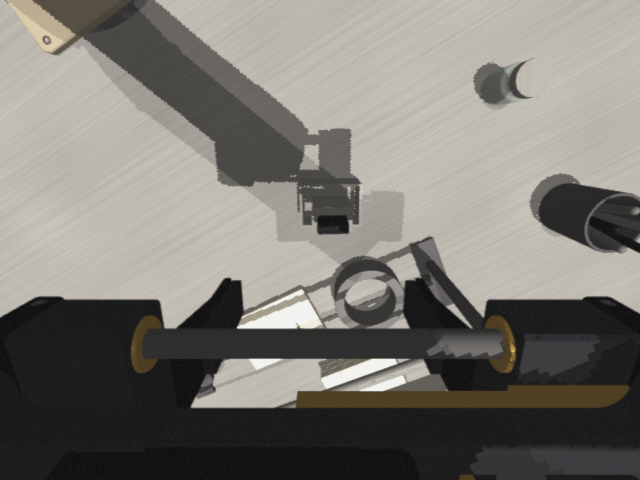

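Wrist view: the caddy is at about (330,200) with its black grip at (333,224), between the fingers. The rail and tape are behind the gripper. Next I'll measure the grip block in this view.

Run:
```python
from h import *
np.set_printoptions(precision=4,suppress=True)
P=np.load('w1.npy')[150:260,270:400].reshape(-1,3)
for lo,hi in((.155,.19),(.124,.145),(.05,.07)):
    q=P[(P[:,2]>lo)&(P[:,2]<hi)];print(lo,len(q),np.median(q,0),q[:,2].max(),cv2.minAreaRect(q[:,:2].astype('f4')*1000))
q=P[P[:,2]>.166];print(len(q),q.mean(0),cv2.minAreaRect(q[:,:2].astype('f4')*1000))
```

```text
0.155 445 [0.4497 0.1076 0.1678] 0.17039415527968949 ((450.80377197265625, 107.04814910888672), (30.83873748779297, 11.924734115600586), 61.64945983886719)
0.124 592 [0.4445 0.1102 0.1342] 0.1449796453138778 ((451.071044921875, 106.4399185180664), (43.44102096557617, 28.43622589111328), 60.98685836791992)
0.05 875 [0.4372 0.118  0.0601] 0.06970906601350974 ((450.62188720703125, 106.73507690429688), (80.06523132324219, 56.134483337402344), 60.21668243408203)
365 [0.4508 0.1072 0.168 ] ((450.7821044921875, 107.0611572265625), (30.83875274658203, 11.333966255187988), 61.63594436645508)
```

```bash
python3 -c "
from h import *
go(.4515,.1068,.158,60.9)"
```

```text
rv [ 0.001   0.0008 -0.0064] mm [ -6.6   8.3 182.9] t 1.35
```

>>> jog_arm([
  [0,0,-0.006,-6.6,8.3,50,0.6],
  [0,0,-0.006,-6.6,8.3,95,0.4],
  [0,0,-0.006,-6.6,8.3,140,0.4],
  [0,0,-0.006,-6.6,8.3,165,0.3],
  [0,0,-0.006,-6.6,8.3,175,0.3],
  [0,0,-0.006,-6.6,8.3,182.5,0.3],
  [0,0,-0.006,-6.6,8.3,182.5,0.3],
  [0,0,-0.006,-6.6,8.3,182.5,0.3],
], squeeze=20)

```text
time: 2.15
ee_pos: [0.4504, 0.1113, 0.1589]
eef_rot: [0.248, 0.969, 0.001, 0.001]
ft_force: [0.6, 0.2, 0.8]
width: 0.0569
grip_force: 0.0
```

Run:
```python
from h import *
go(.4515,.1068,.158,60.9)
c=snap('wrist');P=cloud(c)
P=P.reshape(-1,3);P=P[np.hypot(P[:,0]-.4515,P[:,1]-.1068)<.06]
q=P[(P[:,2]>.164)&(P[:,2]<.172)]
q=q[abs((q[:,:2]-[.4515,.1068])@[.4863,.8738])<.02]
print(len(q),cv2.minAreaRect(q[:,:2].astype('f4')*1000) if len(q) else 0)
```

```text
rv [0.0016 0.0009 0.0063] mm [-3.1 -3.4  0.9] t 2.15
849 ((448.06024169921875, 108.85678100585938), (31.91042137145996, 5.948369979858398), 60.675193786621094)
```

>>> jog_arm([
  [0.0015,0.001,0.006,-3,-3.4,1,0.3],
  [0.0015,0.001,0.006,-3,-3.4,1,0.3],
  [0.0015,0.001,0.006,-3,-3.4,1,-0.3],
  [0.0015,0.001,0.006,-3,-3.4,1,-0.4],
  [0.0015,0.001,0.006,-3,-3.4,1,-0.5],
  [0.0015,0.001,0.006,-3,-3.4,1,-0.6],
  [0.0015,0.001,0.006,-3,-3.4,1,-0.6],
], squeeze=25)

```text
time: 2.9
ee_pos: [0.4508, 0.1065, 0.1567]
eef_rot: [0.251, 0.968, -0.001, -0.001]
ft_force: [0.5, -0.0, -1.0]
width: 0.0318
grip_force: 25.0
```

```bash
python3 -c "
from h import *
s=status.read_state();print(s['width'],s['grip_force'],s['ft_force'])
go(.4515,.1068,.158,60.9)
go(.4515,.1068,.276,60.9)
go(.5,.087,.276,83.8)"
```

```text
0.03179238248906351 24.964916134485975 [ 0.53526899 -0.02270577 -1.00009314]
rv [-0.0014 -0.001   0.0003] mm [-0.4  0.6 -1.3] t 2.9
rv [-0.0014 -0.001   0.0003] mm [  -0.3    0.5 -119.3] t 2.9
rv [-0.0012 -0.0012 -0.3994] mm [ -52.3    6.7 -119.4] t 2.9
```

>>> jog_arm([
  [0,0,0,0,0,-15,-0.6],
  [0,0,0,0,0,-50,-0.6],
  [0,0,0,0,0,-90,-0.6],
  [0,0,-0.05,-5,1,-115,-0.6],
  [0,0,-0.15,-25,5,-119,-0.6],
  [0,0,-0.25,-50,10,-119,-0.6],
  [0,0,-0.35,-75,17,-119,-0.6],
  [0,0,-0.4,-94,22,-119,-0.6],
  [0,0,-0.4,-94,22,-119,-0.6],
  [0,0,-0.4,-94,22,-119,-0.6],
  [0,0,-0.4,-94,22,-119,-0.6],
], squeeze=25)

```text
time: 4.0
ee_pos: [0.5431, 0.0802, 0.2752]
eef_rot: [0.054, 0.999, -0.0, -0.001]
ft_force: [0.2, 0.6, -3.5]
width: 0.0317
grip_force: 25.0
```

Run:
```python
from h import *
np.set_printoptions(precision=4,suppress=True)
s=status.read_state();print(s['width'],s['ft_force'],s['ee_pos'],s['eef_rot'])
for n in('scene','top'):
    c=snap(n,n+'2.png');np.save(n+'2.npy',cloud(c))
a,b=cv2.imread('pics/scene2.png'),cv2.imread('pics/top2.png')
cv2.imwrite('pics/pair2.png',np.hstack([cv2.resize(a[150:400,180:430],(400,400)),cv2.resize(b[170:340,200:370],(400,400))]))
```

```text
0.03169151817410354 [ 0.2467  0.6073 -3.5387] [0.5431 0.0802 0.2752] [ 0.054   0.9985 -0.0004 -0.0013]
```

View pics/pair2.png

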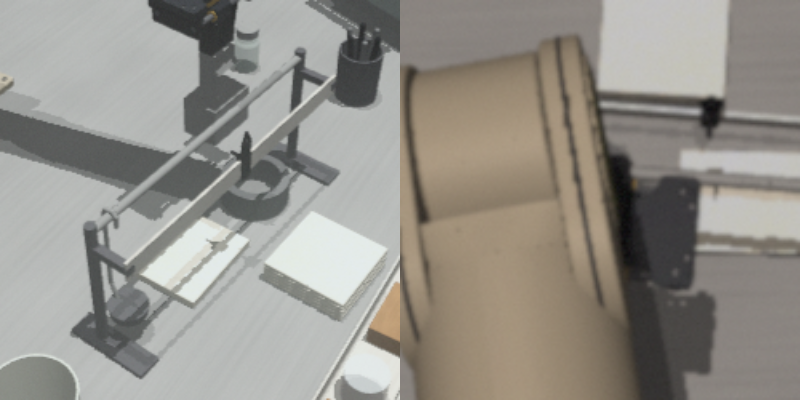

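The left crop (scene) shows the caddy held behind the rail at about (215,90), its pocket below the bar, and the clip at (245,155). In the right crop (top) the arm hides the caddy. Next I fit the rail cylinder and the caddy in the same camera.

Run:
```python
from h import *
from scipy.optimize import least_squares
np.set_printoptions(precision=4,suppress=True)
def railfit(P):
    P=P[~np.isnan(P[:,0])]
    d=P[:,0]-(.6-.0+.107*P[:,1]);q=P[(abs(d)<.02)&(abs(P[:,2]-.2)<.012)&(P[:,1]>-.13)&(P[:,1]<.16)]
    f=lambda p:np.hypot((q[:,0]-p[0]-p[1]*q[:,1])/np.hypot(1,p[1]),q[:,2]-p[2])-.006
    r=least_squares(f,[.6,.107,.2],loss='soft_l1',f_scale=.001);return r.x,len(q),np.sqrt(np.mean(r.fun**2))
for n in('top','scene','scene2'): print(n,*railfit(np.load(n+'.npy').reshape(-1,3)))
P=np.load('scene2.npy').reshape(-1,3)
a=np.radians(83.8);X=np.array([np.sin(a),-np.cos(a)]);Y=np.array([np.cos(a),np.sin(a)])
d=P[:,:2]-[.5431,.0802];x=d@X;y=d@Y;z=P[:,2]
m=(x>-.05)&(x<.045)&(abs(y)<.06)&(z>.11)&(z<.172)
print('front face x',np.percentile(x[m&(x>.015)],[5,50,95]),m.sum(),'y',np.percentile(y[m],[1,99]),'z',np.percentile(z[m],[1,99]))
q=np.c_[x,y][m&(x>.022)]; print('yaw slope',np.polyfit(q[:,1],q[:,0],1))
m=(abs(x)<.03)&(abs(y)<.03)&(z>.22)&(z<.26);print('lip/roof',m.sum(),np.percentile(x[m],[2,50,98]),np.percentile(y[m],[2,98]),np.percentile(z[m],[2,98]))
P=P[~np.isnan(P[:,0])]
# clip in scene & top above strip
for n in('top','scene','scene2'):
    P=np.load(n+'.npy').reshape(-1,3);o=P[:,:2]-[.6,0];xx=o@X;yy=o@Y
    m=(P[:,2]>.195)&(P[:,2]<.236)&(xx>.03)&(xx<.08)&(abs(yy)<.1);print(n,m.sum(),'clip x',np.median(xx[m]),'y',np.percentile(yy[m],[5,25,50,75,95]),'top y',np.median(yy[m&(P[:,2]>.222)]))
    o=P[:,:2]-[.6,0]; print('posts y',[np.median(yy[(P[:,2]>.207)&(P[:,2]<.215)&(abs(xx)<.012)&(s*yy>.18)&(s*yy<.28)]) for s in(-1,1)])
```

```text
top [0.5989 0.106  0.2003] 948 0.0012934152606688435
scene [0.6008 0.105  0.1995] 610 0.0014239419947070337
scene2 [0.6009 0.1059 0.1995] 607 0.001436970407205531
front face x [0.0173 0.0321 0.0342] 825 y [-0.0416  0.0416] z [0.117  0.1715]
yaw slope [0.0368 0.032 ]
lip/roof 332 [-0.0081  0.0158  0.0237] [-0.0236  0.0219] [0.2228 0.2592]
top 67 clip x 0.056814633360962735 y [-0.0324 -0.0286 -0.0245 -0.0204 -0.0176] top y -0.024947961127739934
posts y [np.float64(-0.24027469795440598), np.float64(0.19146832446298986)]
scene 82 clip x 0.06289888483158451 y [-0.0342 -0.031  -0.0265 -0.0228 -0.0175] top y -0.0269937464549966
posts y [np.float64(-0.24457605732379673), np.float64(0.19070566329144542)]
scene2 84 clip x 0.06253875147777356 y [-0.0332 -0.0305 -0.0267 -0.0218 -0.0169] top y -0.02596692988927922
posts y [np.float64(-0.24317994665181492), np.float64(0.19009525271597033)]
```

```bash
python3 -c "
from h import *
go(.6046,.074,.2752,83.95)
go(.6046,.074,.238,83.95)"
```

```text
rv [-0.0005 -0.0018 -0.002 ] mm [-61.7   0.3   0.3] t 4.1
rv [-0.0005 -0.0018 -0.002 ] mm [-61.8   0.3  37.5] t 4.1
```

>>> jog_arm([
  [0,-0.002,-0.002,-15,0,0,-0.6],
  [0,-0.002,-0.002,-35,0,0,-0.6],
  [0,-0.002,-0.002,-50,0,0,-0.6],
  [0,-0.002,-0.002,-59,0,0,-0.6],
  [0,-0.002,-0.002,-61.7,0.3,0,-0.6],
  [0,-0.002,-0.002,-61.7,0.3,0,-0.6],
  [0,-0.002,-0.002,-61.7,0.3,0,-0.6],
])

```text
time: 4.8
ee_pos: [0.6047, 0.0738, 0.2756]
eef_rot: [0.053, 0.999, -0.0, 0.0]
ft_force: [-0.6, -0.4, -3.7]
width: 0.0314
grip_force: 25.0
```

Run:
```python
from h import *
np.set_printoptions(precision=4,suppress=True)
s=status.read_state();print(s['ft_force'],s['ee_pos'],s['width'])
c=snap('scene','scene3.png');P=cloud(c).reshape(-1,3);np.save('scene3.npy',P)
a=np.radians(83.9);X=np.array([np.sin(a),-np.cos(a)]);Y=np.array([np.cos(a),np.sin(a)])
d=P[:,:2]-s['ee_pos'][:2];x=d@X;y=d@Y;z=P[:,2]
m=(abs(x)<.03)&(abs(y)<.03)&(z>.222)&(z<.25);print('lip',m.sum(),np.percentile(x[m],[2,50,98]),np.percentile(z[m],[2,98]))
b=cv2.imread('pics/scene3.png');cv2.imwrite('pics/crop3.png',cv2.resize(b[160:280,260:400],(700,600),interpolation=cv2.INTER_CUBIC))
go(.6046,.074,.238,83.95)
```

```text
[-0.6239 -0.3827 -3.6939] [0.6047 0.0738 0.2756] 0.031387234330798236
lip 213 [-0.0082  0.0177  0.0239] [0.2229 0.2498]
rv [-0.0005  0.0003  0.0001] mm [ 0.1  0.2 37.7] t 4.85
```

View pics/crop3.png

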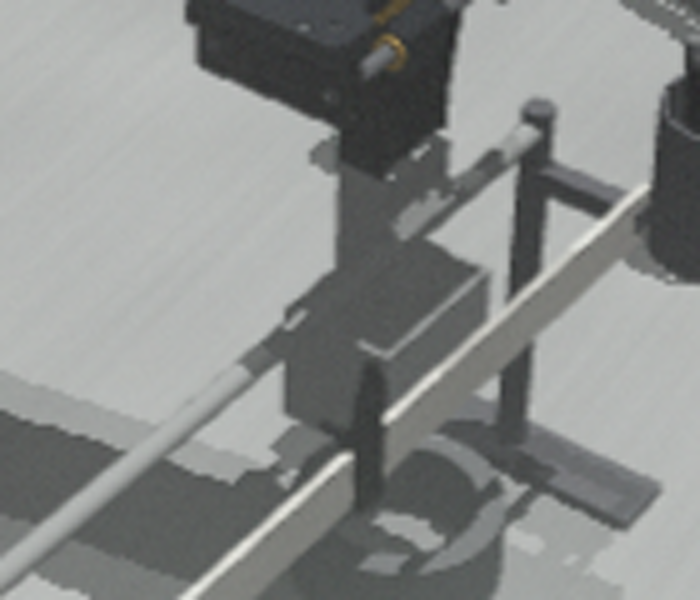

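The crop shows the rail entering behind the hook's plate at (290,330) and coming out at (410,230). The lip is above the bar and the pocket in front of and below it. No contact force so far, so I lower it.

>>> jog_arm([
  [0,0,0,0,0,8,-0.6],
  [0,0,0,0,0,16,-0.6],
  [0,0,0,0,0,24,-0.6],
  [0,0,0,0,0,30,-0.6],
  [0,0,0,0,0,35,-0.6],
  [0,0,0,0,0,38,-0.6],
  [0,0,0,0,0,39,-0.6],
  [0,0,0,0,0,39,-0.6],
])

```text
time: 5.65
ee_pos: [0.6053, 0.0735, 0.2366]
eef_rot: [0.053, 0.999, -0.0, 0.0]
ft_force: [-0.1, -0.4, -3.6]
width: 0.0318
grip_force: 25.0
```

>>> jog_arm([
  [0,0,0,0,0,0.7,-0.6],
  [0,0,0,0,0,1.4,-0.6],
  [0,0,0,0,0,1.8,-0.6],
  [0,0,0,0,0,1.8,-0.6],
])

```text
time: 6.05
ee_pos: [0.6052, 0.0736, 0.2347]
eef_rot: [0.053, 0.999, -0.0, 0.0]
ft_force: [-0.1, -0.3, -2.6]
width: 0.0315
grip_force: 25.0
```

>>> jog_arm([
  [0,0,0,0,0,0.4,-0.6],
  [0,0,0,0,0,0.8,-0.6],
  [0,0,0,0,0,0.8,-0.6],
])

```text
time: 6.35
ee_pos: [0.6052, 0.0736, 0.2338]
eef_rot: [0.053, 0.999, -0.0, 0.0]
ft_force: [0.7, 0.4, -3.6]
width: 0.0319
grip_force: 25.0
```

>>> jog_arm([
  [0,0,0,0,0,0.4,-0.6],
  [0,0,0,0,0,0.8,-0.6],
  [0,0,0,0,0,0.8,-0.6],
  [0,0,0,0,0,0.8,-0.6],
])

```text
time: 6.75
ee_pos: [0.6052, 0.0736, 0.2331]
eef_rot: [0.053, 0.999, -0.0, 0.0]
ft_force: [-0.7, 0.8, -3.5]
width: 0.0317
grip_force: 25.0
```

```bash
python3 -c "
from h import *
s=status.read_state();print(s['ft_force'],s['torque'],s['ee_pos'])
for i in range(3): c=snap('scene');print(status.read_state()['ft_force'])
P=cloud(c).reshape(-1,3);d=P[:,:2]-[.6052,.0736];a=np.radians(83.9);x=d@[np.sin(a),-np.cos(a)];y=d@[np.cos(a),np.sin(a)];z=P[:,2]
m=(abs(x)<.03)&(abs(y)<.024)&(z>.17)&(z<.235);print(m.sum(),np.percentile(x[m],[2,50,98]),np.percentile(z[m],[2,50,95,98]))
m=(x>.02)&(x<.045)&(abs(y)<.06)&(z>.07)&(z<.15);print('pocket top',np.percentile(z[m],[1,98]),np.percentile(y[m],[1,99]))
"
```

```text
[-0.72178566  0.81134002 -3.45268749] [-0.03136505  0.08430967 -0.02199694] [0.6052137  0.07358862 0.23310653]
[-0.05516915 -0.42736497 -3.14271387]
[-0.23100641  0.34136235 -3.82709302]
[-0.0180067   0.24910022 -3.18608655]
403 [-0.00836751  0.01299725  0.02345711] [0.17273437 0.20760976 0.23135401 0.23353849]
pocket top [0.07494303 0.11063394] [-0.04177663  0.04112113]
```

>>> jog_arm([
  [0,0,0,0,0,0.4,-0.6],
  [0,0,0,0,0,0.8,-0.6],
  [0,0,0,0,0,1,-0.6],
  [0,0,0,0,0,1,-0.6],
])

```text
time: 7.3
ee_pos: [0.6053, 0.0736, 0.2326]
eef_rot: [0.053, 0.999, -0.0, 0.0]
ft_force: [-1.6, 0.2, 2.3]
width: 0.0322
grip_force: 25.0
```

Contact: the vertical force went from -3.5 to +2.3 N. I release now.

>>> jog_arm([
  [0,0,0,0,0,-0.6,-0.6],
  [0,0,0,0,0,-0.6,-0.2],
  [0,0,0,0,0,-0.6,0.1],
  [0,0,0,0,0,-0.6,0.1],
  [0,0,0,0,0,-0.6,0.1],
  [0,0,0,0,0,-0.6,0.1],
  [0,0,0,0,0,-10,0.2],
  [0,0,0,0,0,-30,0.2],
  [0,0,0,0,0,-60,0.2],
  [0,0,0,0,0,-60,0.2],
])

```text
time: 8.3
ee_pos: [0.6068, 0.0735, 0.2969]
eef_rot: [0.053, 0.999, 0.0, 0.003]
ft_force: [0.5, -0.1, -1.0]
width: 0.0526
grip_force: 0.0
```

```bash
cat >> h.py <<'E'
def caddy(P,ref,ang=83.95):
    P=P.reshape(-1,3);a=np.radians(ang);d=P[:,:2]-np.array(ref);x=d@[np.sin(a),-np.cos(a)];y=d@[np.cos(a),np.sin(a)];z=P[:,2]
    for nm,lo,hi,xl in(('pocket',.08,.138,.05),('block',.217,.25,.02)):
        m=(abs(x)<xl)&(abs(y)<.06)&(z>lo)&(z<hi);q=np.c_[x,y][m].astype('f4')*1000
        if len(q)>5: print(nm,len(q),cv2.minAreaRect(q),'y',np.percentile(y[m],[1,50,99]).round(4),'x',np.percentile(x[m],[1,50,99]).round(4),'zmax',z[m].max().round(4))
E
python3 - <<'E'
from h import *
c=snap('scene','scene4.png');caddy(cloud(c),(.6053,.0736));
c=snap('wrist','w4.png');print('w');caddy(cloud(c),(.6053,.0736));s=status.read_state();print(s['time'],s['ee_pos'],s['ft_force'],s['width'])
a,b=cv2.imread('pics/scene4.png'),cv2.imread('pics/w4.png')
cv2.imwrite('pics/pair4.png',np.hstack([cv2.resize(a[150:290,250:390],(400,400)),cv2.resize(b,(400,400))]))
E
```

```text
pocket 665 ((5.2340087890625, -1.6269264221191406), (59.72996139526367, 88.6047134399414), 0.0473163016140461) y [-0.0414 -0.006   0.0418] x [-0.023  -0.0038  0.0343] zmax 0.1379
block 161 ((5.363372325897217, -1.5238876342773438), (32.53074264526367, 13.576155662536621), 89.59078979492188) y [-0.0167 -0.0047  0.0141] x [-0.0011  0.0079  0.0117] zmax 0.2471
w
pocket 2470 ((-0.7215614318847656, -0.3792762756347656), (80.27088165283203, 53.90447998046875), 89.93048858642578) y [-0.0399 -0.0006  0.0391] x [-0.0275 -0.0211  0.0257] zmax 0.138
block 1476 ((-0.4157390594482422, -0.12827014923095703), (31.712202072143555, 12.067734718322754), 89.9898452758789) y [-0.0156 -0.0004  0.0154] x [-0.0063 -0.0046  0.0052] zmax 0.2459
8.4 [0.60555051 0.07359343 0.29312056] [-0.52298979  0.84433674 -0.94771978] 0.05166796221025397
```

View pics/pair4.png

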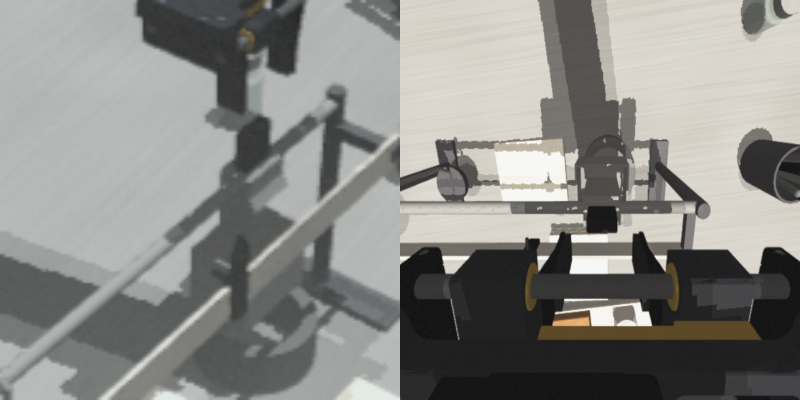

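The left crop shows the caddy hanging on the rail at (240,170), released, with the fingers above it. In the wrist view the block is at (600,218) and the clip at (530,243). It hangs square and still. Next: the clip's position in the wrist view, and the straddle move.

Run:
```python
from h import *
c=snap('wrist');P=cloud(c).reshape(-1,3);caddy(P,(.6053,.0736))
a=np.radians(83.95);d=P[:,:2]-np.array([.6053,.0736]);x=d@[np.sin(a),-np.cos(a)];y=d@[np.cos(a),np.sin(a)];z=P[:,2]
m=(z>.192)&(z<.237)&(x>.03)&(x<.07)&(y<-.07)&(y>-.13)
print('clip',m.sum(),np.percentile(y[m],[2,25,50,75,98]),np.median(x[m]));m&=z>.215;print(m.sum(),np.median(y[m]))
go(.605,.0735,.2335,83.95)
```

```text
pocket 2500 ((-0.8600559234619141, -0.3948173522949219), (54.16646194458008, 80.06558990478516), 0.1430618017911911) y [-0.0399  0.0002  0.0392] x [-0.0276 -0.0213  0.0258] zmax 0.1379
block 1493 ((-0.4486837387084961, -0.20695877075195312), (11.950836181640625, 31.92719078063965), 0.46606767177581787) y [-0.0155 -0.0004  0.0153] x [-0.0062 -0.0047  0.0053] zmax 0.2462Traceback (most recent call last):
  File "<stdin>", line 5, in <module>
    return _quantile_unchecked(
        a, q, axis, out, overwrite_input, method, keepdims, weights)
    return _ureduce(a,
                    func=_quantile_ureduce_func,
    ...<5 lines>...
                    overwrite_input=overwrite_input,
                    method=method)
    r = func(a, **kwargs)
    result = _quantile(arr,
                       quantiles=q,
    ...<2 lines>...
                       out=out,
                       weights=wgt)
    slices_having_nans = np.isnan(arr[-1, ...])
                                  ~~~^^^^^^^^^
IndexError: index -1 is out of bounds for axis 0 with size 0
```

>>> jog_arm([
  [0,0,0,0,0,25,0.1],
  [0,0,0,0,0,45,0.0],
  [0,0,0,0,0,54,-0.05],
  [0,0,0,0,0,58,-0.1],
  [0,0,0,0,0,58,-0.13],
  [0,0,0,0,0,58,-0.13],
])

```text
time: 9.05
ee_pos: [0.6056, 0.0735, 0.2349]
eef_rot: [0.053, 0.999, -0.0, 0.001]
ft_force: [-0.1, -0.1, 0.1]
width: 0.0383
grip_force: 0.0
```

```bash
python3 -c "
from h import *
s=status.read_state();print(s['ee_pos'],s['width'],s['ft_force'])
go(.605,.0735,.2335,83.95);go(.5998,.0243,.2335,83.95);go(.594,-.028,.2335,83.95)"
```

```text
[0.60558255 0.07354916 0.23492743] 0.03832141283291435 [-0.08211252 -0.05122863  0.07706029]
rv [-0.0006  0.0015 -0.0003] mm [ 0.6 -0.1  1.4] t 9.05
rv [-0.0006  0.0015 -0.0003] mm [  0.5 -49.6   1.5] t 9.05
rv [-0.0006  0.0015 -0.0003] mm [   0.8 -102.2    1.5] t 9.05
```

>>> jog_arm([
  [0,0,0,0.5,-2,1.3,-0.13],
  [0,0,0,0.5,-5,1.3,-0.13],
  [0,0,0,0.5,-9,1.3,-0.13],
  [0,0,0,0.5,-13,1.3,-0.13],
  [0,0,0,0.5,-17,1.3,-0.13],
  [0,0,0,0.5,-21,1.3,-0.13],
  [0,0,0,0.5,-25,1.3,-0.13],
  [0,0,0,0.5,-29,1.3,-0.13],
  [0,0,0,0.5,-33,1.3,-0.13],
  [0,0,0,0.5,-36,1.3,-0.13],
  [0,0,0,0.5,-38,1.3,-0.13],
  [0,0,0,0.5,-38,1.3,-0.13],
])

```text
time: 10.25
ee_pos: [0.6006, 0.0352, 0.2328]
eef_rot: [0.053, 0.999, -0.001, 0.0]
ft_force: [-0.1, 0.9, 0.3]
width: 0.0378
grip_force: 0.4
```

```bash
python3 -c "
from h import *
s=status.read_state();print(s['ee_pos'],s['width'],s['ft_force'],s['time'])
caddy(cloud(snap('wrist')),s['ee_pos'][:2]);print('s');caddy(cloud(snap('scene')),s['ee_pos'][:2])
go(.594,-.028,.2335,83.95)"
```

```text
[0.60060568 0.03519103 0.23275987] 0.03783459035030744 [-0.07046526  0.90465224  0.27854136] 10.25
pocket 4265 ((-0.0756988525390625, 2.798614501953125), (80.17340087890625, 54.62964630126953), 89.80830383300781) y [-0.0368  0.0025  0.0423] x [-0.0271 -0.0202  0.0265] zmax 0.138
block 4195 ((-1.5439424514770508, 0.13579940795898438), (60.8677978515625, 21.586313247680664), 89.88838958740234) y [-0.0282  0.0021  0.028 ] x [-0.012  -0.0055  0.0034] zmax 0.25
s
pocket 698 ((6.825639724731445, 3.243743896484375), (87.95916748046875, 60.54923629760742), 87.51554107666016) y [-0.0389 -0.0119  0.0447] x [-0.0232 -0.0029  0.0349] zmax 0.1378
block 254 ((11.051671981811523, 1.3825263977050781), (63.568992614746094, 22.461454391479492), 75.71604919433594) y [-0.0301 -0.0031  0.0294] x [-0.0043  0.0102  0.0153] zmax 0.25
rv [-0.0018 -0.     -0.0007] mm [ -0.2 -63.6  -0.8] t 10.35
```

>>> jog_arm([
  [0,0,0,0,-3,0,-0.13],
  [0,0,0,0,-8,0,-0.13],
  [0,0,0,0,-13,0,-0.13],
  [0,0,0,0,-18,0,-0.13],
  [0,0,0,0,-24,0,-0.13],
  [0,0,0,0,-30,0,-0.13],
  [0,0,0,0,-36,0,-0.13],
  [0,0,0,0,-42,0,-0.13],
  [0,0,0,0,-48,0,-0.13],
  [0,0,0,0,-53,0,-0.13],
  [0,0,0,0,-56,0,-0.13],
  [0,0,0,0,-57,0,-0.13],
])

```text
time: 11.55
ee_pos: [0.5947, -0.0212, 0.233]
eef_rot: [0.053, 0.999, -0.0, 0.0]
ft_force: [0.5, 1.6, 0.2]
width: 0.038
grip_force: 0.9
```

>>> jog_arm([
  [0,0,0,0,-1,0,-0.13],
  [0,0,0,0,-2,0,-0.13],
  [0,0,0,0,-3,0,-0.13],
  [0,0,0,0,-4,0,-0.13],
  [0,0,0,0,-4,0,-0.13],
  [0,0,0,0,-2,0,-0.12],
])

```text
time: 12.15
ee_pos: [0.5944, -0.0235, 0.2329]
eef_rot: [0.053, 0.999, -0.001, 0.0]
ft_force: [-0.6, 0.5, -0.2]
width: 0.0383
grip_force: 0.0
```

```bash
cat >> h.py <<'E'
def clip(P,ref,ang=83.95):
    P=P.reshape(-1,3);a=np.radians(ang);d=P[:,:2]-np.array(ref);x=d@[np.sin(a),-np.cos(a)];y=d@[np.cos(a),np.sin(a)];z=P[:,2]
    m=(z>.193)&(z<.237)&(x>.045)&(x<.075)&(abs(y)<.03)
    for lo in(.193,.212,.224):
        k=m&(z>lo)
        if k.sum()>3: print('clip',lo,k.sum(),np.percentile(y[k],[2,25,50,75,98]).round(4),'mid',((y[k].min()+y[k].max())/2).round(4),np.median(x[k]).round(4))
E
python3 -c "
from h import *
s=status.read_state();print(s['ee_pos'],s['width'],s['ft_force'],s['time'])
for n in('wrist','scene','top'):
    P=cloud(snap(n,n+'5.png'));print(n);caddy(P,s['ee_pos'][:2]);clip(P,s['ee_pos'][:2])
a,b=cv2.imread('pics/scene5.png'),cv2.imread('pics/wrist5.png')
cv2.imwrite('pics/pair5.png',np.hstack([cv2.resize(a[160:300,240:380],(400,400)),cv2.resize(b,(400,400))]))
"
```

```text
[ 0.59440028 -0.02350348  0.23291832] 0.03831845773520531 [-0.63581552  0.45627231 -0.24747498] 12.15
wrist
pocket 4231 ((0.19854354858398438, 1.3452110290527344), (80.17743682861328, 54.745723724365234), 89.9831771850586) y [-0.0382  0.0016  0.0409] x [-0.0266 -0.0198  0.027 ] zmax 0.1379
block 4272 ((-1.4974689483642578, -0.023174285888671875), (21.656143188476562, 61.44456100463867), 0.030426351353526115) y [-0.0282  0.0012  0.0281] x [-0.012  -0.0054  0.0044] zmax 0.25
clip 0.193 863 [-0.0099 -0.0057 -0.0013  0.0026  0.0071] mid -0.0014 0.0581
clip 0.212 268 [-0.0111 -0.0064 -0.0014  0.0036  0.0084] mid -0.0014 0.0586
scene
pocket 850 ((6.132190704345703, 2.178577423095703), (85.23495483398438, 60.957244873046875), 89.43144226074219) y [-0.0398 -0.0045  0.0429] x [-0.0225 -0.0036  0.0351] zmax 0.1377
block 274 ((11.917745590209961, -1.124481201171875), (61.3811149597168, 25.140966415405273), 71.90147399902344) y [-0.0296 -0.0044  0.0291] x [-0.0062  0.0101  0.0151] zmax 0.2497
clip 0.193 94 [-0.0106 -0.0068 -0.003   0.0018  0.0077] mid -0.0011 0.0656
clip 0.212 45 [-0.0108 -0.006  -0.0029  0.0026  0.0063] mid -0.0022 0.065
clip 0.224 16 [-0.0059 -0.0035 -0.0026 -0.0005  0.0038] mid -0.001 0.0653
top
```

View pics/pair5.png

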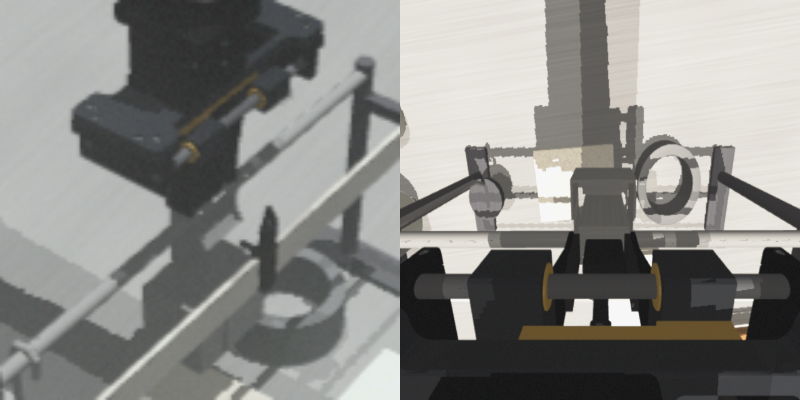

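Wrist view (right): the block sits between the fingers at (603,250), nearly over the clip at (600,315). Scene crop: clip at (268,240), caddy behind it at (190,270). The caddy is about 3 mm short of the clip, so I push that far, back the finger off and rise.

>>> jog_arm([
  [0,0,0,0,-1.5,0,-0.12],
  [0,0,0,0,-2.5,0,-0.12],
  [0,0,0,0,-3.5,0,-0.12],
  [0,0,0,0,-4.5,0,-0.12],
  [0,0,0,0,-4.8,0,-0.12],
  [0,0,0,0,-4.8,0,-0.12],
  [0,0,0,0,-3,0,-0.05],
  [0,0,0,0,-2,0,0.1],
  [0,0,0,0,-2,0,0.1],
])

```text
time: 13.2
ee_pos: [0.5943, -0.0247, 0.2329]
eef_rot: [0.053, 0.999, -0.001, 0.0]
ft_force: [-0.4, 0.1, -0.6]
width: 0.0462
grip_force: 0.0
```

```bash
python3 -c "
from h import *
s=status.read_state();print(s['ee_pos'],s['width'],s['ft_force'],s['time'])
for n in('wrist','scene'):
    P=cloud(snap(n));print(n);caddy(P,s['ee_pos'][:2]);clip(P,s['ee_pos'][:2])
"
```

```text
[ 0.59428412 -0.0247412   0.23289372] 0.04618090583019794 [-0.38753798  0.07684067 -0.56229979] 13.2
wrist
pocket 4227 ((0.3216972351074219, 0.17208099365234375), (54.73065185546875, 80.60380554199219), 0.22829179465770721) y [-0.0394  0.0001  0.0397] x [-0.0266 -0.0199  0.027 ] zmax 0.138
block 4421 ((-1.3585729598999023, -0.02249908447265625), (69.11343383789062, 22.047935485839844), 89.79252624511719) y [-0.0323  0.0002  0.0322] x [-0.012  -0.0055  0.0061] zmax 0.25
clip 0.193 861 [-0.0087 -0.0044  0.0001  0.004   0.0083] mid -0.0002 0.0581
clip 0.212 261 [-0.0099 -0.0051 -0.0005  0.0049  0.0096] mid -0.0002 0.0585
scene
pocket 830 ((6.8533782958984375, 0.2997169494628906), (84.75691223144531, 59.36786651611328), 88.38900756835938) y [-0.0408 -0.0052  0.0409] x [-0.0224 -0.0026  0.0352] zmax 0.1377
block 313 ((9.284366607666016, 1.3108634948730469), (71.56233215332031, 24.483341217041016), 80.27198028564453) y [-0.0341 -0.0027  0.0323] x [-0.0057  0.0097  0.0155] zmax 0.2498
clip 0.193 94 [-0.0092 -0.0056 -0.0027  0.0024  0.0079] mid -0.0002 0.0654
clip 0.212 48 [-0.0092 -0.0047 -0.0025  0.0028  0.0078] mid -0.001 0.0653
clip 0.224 17 [-0.0055 -0.0038 -0.0014  0.0012  0.0051] mid 0.0001 0.0653
```

Centred to within about 0.5 mm in both views. I rise clear of it.

>>> jog_arm([
  [0,0,0,0,-1.5,0,0.2],
  [0,0,0,0,-1.5,0,0.2],
  [0,0,0,0,-1.5,-10,0.2],
  [0,0,0,0,-1.5,-30,0.2],
  [0,0,0,0,-1.5,-60,0.2],
  [0,0,0,0,-1.5,-100,0.2],
  [0,0,0,40,-1.5,-120,0.2],
  [0,0,0,80,-1.5,-120,0.2],
  [0,0,0,80,-1.5,-120,0.2],
  [0,0,0,80,-1.5,-120,0.2],
  [0,0,0,80,-1.5,-120,0.2],
])

```text
time: 14.4
ee_pos: [0.5151, -0.0176, 0.3532]
eef_rot: [0.053, 0.999, -0.0, 0.001]
ft_force: [0.1, 0.6, -0.2]
width: 0.0521
grip_force: 0.0
```

```bash
python3 -c "
from h import *
s=status.read_state();print(s['ee_pos'],s['ft_force'],s['time'])
for n in('wrist','scene','wrist'):
    P=cloud(snap(n,n+'6.png'));print(n);caddy(P,(.5943,-.0247));clip(P,(.5943,-.0247))
a,b=cv2.imread('pics/scene6.png'),cv2.imread('pics/wrist6.png')
cv2.imwrite('pics/pair6.png',np.hstack([cv2.resize(a[150:310,220:380],(400,400)),cv2.resize(b,(400,400))]))
"
```

```text
[ 0.51510222 -0.01763539  0.35317541] [ 0.11691954  0.64109458 -0.24680108] 14.4
wrist
pocket 2258 ((0.4281044006347656, -0.23530197143554688), (80.28031921386719, 55.19152069091797), 89.72810363769531) y [-0.0397 -0.0002  0.0394] x [-0.0269 -0.0228  0.0275] zmax 0.138
block 625 ((-4.729889869689941, -0.01603412628173828), (31.809106826782227, 3.602867603302002), 89.3230972290039) y [-0.0153  0.0004  0.0154] x [-0.0063 -0.0053 -0.0032] zmax 0.2454
clip 0.193 287 [-0.0094 -0.0044 -0.0004  0.0035  0.0086] mid -0.0004 0.0585
clip 0.212 228 [-0.0094 -0.0043 -0.0004  0.0035  0.0087] mid -0.0004 0.0587
clip 0.224 91 [-0.0055 -0.0028 -0.0004  0.0016  0.0047] mid -0.0004 0.0586
scene
pocket 843 ((6.337074279785156, 0.10713958740234375), (84.51789855957031, 60.27959442138672), 88.5011215209961) y [-0.0408 -0.0044  0.041 ] x [-0.0224 -0.0027  0.0351] zmax 0.1377
block 186 ((4.9082746505737305, 0.9891757965087891), (15.341392517089844, 36.14508819580078), 3.661466598510742) y [-0.0164 -0.0037  0.0172] x [-0.0016  0.0085  0.0123] zmax 0.2455
clip 0.193 92 [-0.0101 -0.0061 -0.0018  0.0031  0.0078] mid 0.0006 0.0654
clip 0.212 43 [-0.0101 -0.0049 -0.0004  0.0036  0.0075] mid -0.0008 0.065
clip 0.224 17 [-0.0046 -0.0029 -0.0004  0.0026  0.0051] mid 0.0004 0.0648
wrist
pocket 2270 ((0.3065624237060547, -0.1776885986328125), (80.08201599121094, 54.98042678833008), 89.78524780273438) y [-0.0397 -0.0005  0.0392] x [-0.0269 -0.0229  0.0274] zmax 0.138
block 616 ((-4.589820384979248, -0.011007308959960938), (3.917849063873291, 32.045413970947266), 0.929983377456665) y [-0.0155  0.0002  0.0155] x [-0.0062 -0.0054 -0.0032] zmax 0.2452
clip 0.193 300 [-0.0097 -0.0046 -0.0007  0.0034  0.0083] mid -0.0007 0.0584
clip 0.212 234 [-0.0097 -0.0046 -0.0007  0.0034  0.0084] mid -0.0007 0.0586
clip 0.224 89 [-0.0056 -0.0026 -0.0007  0.0022  0.0052] mid -0.0002 0.0586
```

View pics/pair6.png

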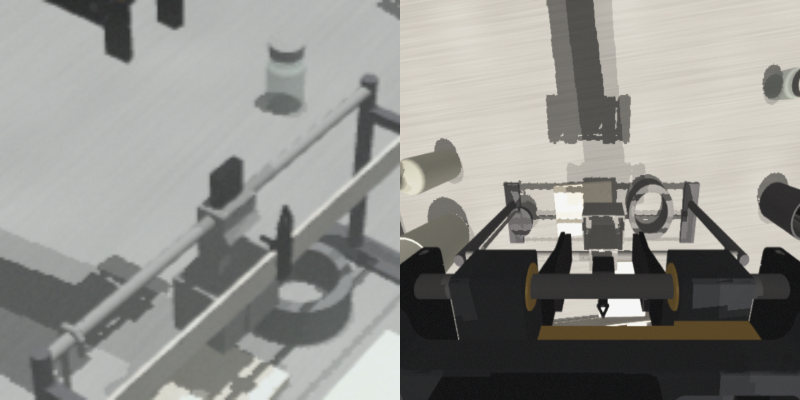

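The scene crop shows the caddy hanging free at (220,220), straight and in line with the clip at (285,240). The wrist view has the block at (603,265) and the clip at (603,300), with the gripper clear. It is centred and still, so I hand in.

```bash
python3 -c "
from bench import order
print(order.close_job())"
```

```text
the job is handed in; nothing more can be done
None
```

The caddy was hung about 10 cm from the clip and let go, then slid along the rail to the clip; it hangs there straight, still and centred to within about 1 mm by my camera measurements, and the job was handed in at about 15 s.

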